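Reset the tripped over-temperature cut-out

ROBOT

A 6-joint arm with a two-finger parallel gripper is mounted at the origin on a cart in front of the work surface, level with it; the furniture and walls round the work are solid. World frame = base frame: x ahead of the robot, y to its left, z up, the work surface at z = 0. Lengths are in m, angles in rad, forces in N, time in s.
With the tool pointing down it reaches from about 0.35 to 0.8 m from the base axis. Payload 7.3 kg.
Tool frame: the origin (TCP) lies midway between the tips of the shut fingers; the grasp point (between the pads) lies 19 mm behind it; z points along the fingers, y is the line along which they close (so a half turn about z gives the same grasp; the last joint's range is limited). The gripper opens to 85 mm and grips with 20 to 120 N. Pads are 22 mm wide; open, the fingers measure 114 mm over their backs; the gripper's body (76 mm by 85 mm) begins 54 mm behind the grasp point. The pads swing forward as they close: fully open they stand 13 mm farther back than shut.
Start: joints at [1.02, 0.342, 1.524, -0, 1.275, -0.146], TCP at [0.207, 0.483, 0.231] pointing down, gripper open.
Joint ranges: [-2.53, 2.53], [-0.77, 2.02], [0.04, 2.7], [-1, 4.14], [0.28, 2.66], [-3.11, 3.11]. Speed limits (rad/s): [2.57, 2.57, 3.14, 3.14, 3.14, 3.14].

INTERFACE

Orientations are given as a unit quaternion [x, y, z, w].
In Python, from bench import * gives the robot as it stands. The module is installed in compiled form; this text tells all that it offers.
- The arm moves only by the shell command python3 -m crank 'ROWS' [FORCE]. ROWS is JSON, a list of rows, each an object of numbers: "claw": the opening, from 0 (shut) to 1 (fully open); "dx", "dy", "dz": the shift along the tool's x, y, z in mm; "roll": the turn about the tool's z in units of 6 degrees (1.0 is 6 degrees). A call has 1 to 12 rows; each row is the pose to reach, as a shift and turn from the pose commanded when the call began, along the tool's axes at that moment; what a row does not reach only later rows make up. A row lasts 1/8 s, in which the tool goes at most 62.5 mm and 10.7 degrees, less where a joint would pass 70% of its speed; a pose out of reach is approached as far as the arm can. A call with a gripper value outside its range is refused whole. The fingers move at their own pace and stop on an object; FORCE is the grip in N (left out, the last holds). Time passes only in rows, so rows that repeat a pose let the fingers close. It gives the time, the measured TCP pose, the force, the opening and the grip force at its end, in the units of the state.
- read_state(): the state, without advancing time (a new reading comes with each control period).
- get_image(name): name is "side" or "top" or "wrist"; returns (picture, depth): 480x640x3 uint8, red, green, blue; 480x640 float32, m along the optical axis (not along the pixel's ray), 0 where there is no reading.
- camera_model(name): a dict with "mtx" (3x3 intrinsics, pixels), "dist_coeffs" ([k1, k2, p1, p2, k3] as OpenCV has them; the pictures are not rectified), "T" (4x4, takes a point from camera to world coordinates). Camera axes: x right, y up, looking along -z (the intrinsics and any distortion apply to the point x, -y, -z); pixel columns grow to the right and rows downward; lengths in m; the calibration is good to about 2 mm. A picture is of the moment at which its call begins: read the wrist's pose just before it. camera_model takes no time and is no camera call; for the wrist camera it gives the pose at the moment of the call.
- sign_off(): hands the job in; it is judged then, once.
The state is a dict: "t": time; "q": joint angles; "joint_vel": joint speeds; "joint_torque": joint torques, N m; "ee_pos": TCP position; "tcp_rot": TCP orientation; "ft_force": force on the tool from outside, world axes, zero at the start; "wrist_torque": the same for the moment, N m; "gripper_width": finger opening in m; "gripper_force": force on a finger pad.
Only numpy, scipy, OpenCV 4.12 (cv2) and the standard library are available. Lean on these libraries where they do the work, as an engineer would, in place of code of your own. Each camera call takes 0.05 s, during which the arm holds its last target. There are 200 camera calls.

TASK

The heating bath's over-temperature cut-out has tripped. On the grey box, use the fingertips to push the sliding steel shutter to the left until it is fully open, reach into the well it uncovers, press the sunken reset key all the way down, hold it there for about a second and let it spring back, then push the shutter fully shut over that well again. Only touch and push: do not lift or shift the box, do not press the round test key in the other well, and leave the things around it where they are.

Things in the scene. Friction and masses are not known exactly. Their poses are not given: they have to be found in the camera images.
- cutout_box: Grey painted metal box on rubber feet, loose on the table, 3 kg, 90 mm (its x) by 220 mm (its y) by 50 mm high. Origin: centre of its underside; at yaw 0 its x points away from the robot, y along its length to the robot's left; yaw within 0.3 rad. Its top has two wells; a steel shutter slides along y between two rails 7 mm high at x = +-39 mm: shut it covers the reset well, open the test well
- shutter (a joint): Slide of the shutter along the box's +y: 0 = fully shut over the reset well, 0.090 = fully open (over the test well); starts at 0 to 0.012. It has about 1.5 N of friction and stays where it is left. The shutter is a steel plate 73 mm (x) by 66 mm (y), its top 4 mm above the box top
- ridge_top (a point): Centre of the top of the shutter's push ridge, 70 mm above the table. The ridge is a straight upright bar 58 mm long (box x), 8 mm thick (box y) and 16 mm high above the shutter plate, at the middle of the plate; it moves with the shutter and lies at box y = -45 mm when shut, +45 mm when open
- reset_well (a point): Centre of the mouth of the rectangular reset well, level with the box top (50 mm above the table), at box y = -45 mm; a hole 40 mm (box x) by 54 mm (box y), the key's top 16 mm down in it
- test_well (a point): Centre of the mouth of the round test well, 44 mm across, level with the box top at box y = +45 mm; its key also lies 16 mm down
- reset_key (a joint): Travel of the reset key downward: 0 = up, 0.006 = fully down on its stop. Spring: about 2 N to start, 5.4 N fully down; it springs back when let go. The key is a plain grey plastic plate 37 by 51 mm that nearly fills its well
- reset_key_top (a point): Centre of the top face of the reset key, 34 mm above the table when up, 28 mm when fully down
- test_key (a joint): Travel of the round grey test key (41 mm across) downward, 0 = up, 0.006 = fully down; same spring. Not to be pressed
- vial_1: Bystander: capped glass vial, 28 mm across, 60 mm high, loose behind the box; origin under its centre
- gasket_box: Bystander: small card box 36 x 58 x 24 mm, loose behind the box; origin under its centre
- rubber_stopper: Bystander: black rubber stopper, 31 mm across, 28 mm high, loose off the right end of the box; origin under its centre
- beaker_1: Bystander: small glass beaker, 46 mm across, 60 mm high, loose farther back; origin under its centre
- tape_roll: Bystander: roll of tape lying flat, 68 mm across, 19 mm high, loose farther back; origin under its centre
- stir_bar: Bystander: small white stirring bar, 9 x 34 x 9 mm, loose on the right near the table's front; origin under its centre

How it is judged:
By the outcome, as a careful person would: the job done as asked, in the order asked, and still so for the second after the job is handed in, with the robot touching nothing.
It also fails if it takes over 54 s, if anything falls off the work surface, if the arm or the gripper's body presses on something with over 40 N, if the wrist force passes 120 N, or if a joint passes its speed limit or range.

## Working session

There is one attempt and no reset: what is moved stays moved. The work goes in short steps, Python scripts to look and compute and a shell command to move; the robot and the scene stay as the last step left them, time stands still between calls to the robot, and variables do not carry over. Pictures are saved under pics/ and viewed, at most 10 in all, crops included, and the job is handed in when it is done.

```bash
mkdir -p pics; python3 - <<'E'
from bench import *
import cv2,numpy as np
s=read_state();print(s)
for n in("top","side"):
    p,d=get_image(n);cv2.imwrite(f"pics/{n}0.png",p[:,:,::-1]);np.save(f"{n}0.npy",d)
    m=camera_model(n);print(n,np.round(m["mtx"],1).tolist(),m["dist_coeffs"],np.round(m["T"],3).tolist())
E
```

```text
{'t': 0.0, 'q': array([ 1.01997956e+00,  3.42729134e-01,  1.52503725e+00, -2.02673141e-05,
        1.27537134e+00, -1.46025410e-01]), 'joint_vel': array([-0.00046373,  0.00012979, -0.00016149, -0.00057869, -0.00158938,
        0.00221687]), 'joint_torque': array([-8.58875555e-04, -4.33667529e+01, -2.46009350e+01, -3.15810439e-04,
        7.76263594e-03,  2.13954951e-05]), 'ee_pos': array([0.20654379, 0.4822265 , 0.23061556]), 'tcp_rot': array([ 2.01013727e-01,  9.79588120e-01, -7.29424279e-04, -2.54644257e-04]), 'ft_force': array([-0.29786653,  0.41527418,  0.24542625]), 'wrist_torque': array([ 0.03825407, -0.03413866,  0.030379  ]), 'gripper_force': 0.0, 'gripper_width': 0.08550927812490694}
top [[486.8, 0.0, 315.3], [0.0, 486.8, 244.8], [0.0, 0.0, 1.0]] [0.01267617 0.         0.         0.         0.        ] [[-0.0, 0.989, -0.147, 0.415], [-0.999, 0.005, 0.033, 0.138], [0.034, 0.147, 0.989, 0.939], [0.0, 0.0, 0.0, 1.0]]
side [[463.3, 0.0, 320.9], [0.0, 463.3, 242.6], [0.0, 0.0, 1.0]] [0.03903479 0.         0.         0.         0.        ] [[0.329, 0.663, -0.672, -0.041], [-0.944, 0.219, -0.246, -0.088], [-0.016, 0.716, 0.698, 0.696], [0.0, 0.0, 0.0, 1.0]]
```

View pics/top0.png

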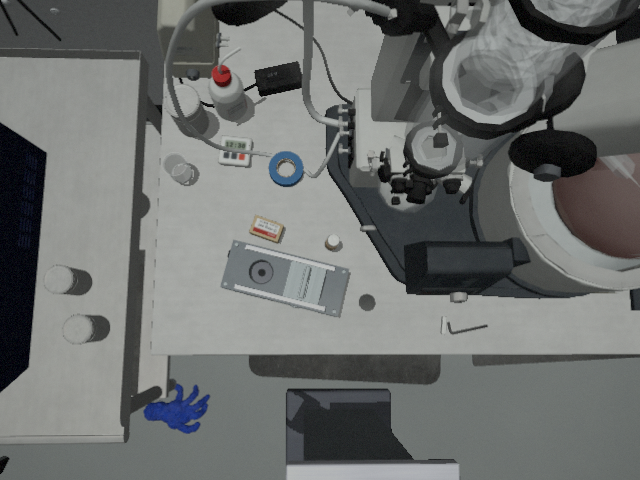

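View pics/side0.png

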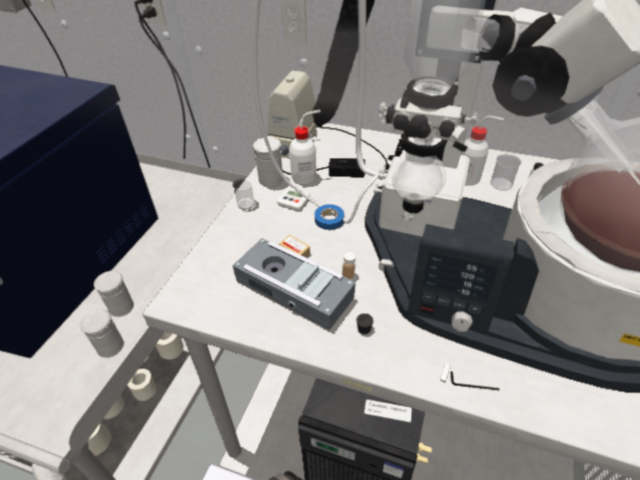

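The top view shows the box with corners near (235,240), (350,268), (340,317), (222,287), and the shutter over the right well with its ridge near (308,285). The test well is at (261,271), the stopper at (367,302), the vial at (333,242) and the gasket box at (267,228). The side view agrees.

```bash
cat > h.py <<'E'
from bench import *
import cv2,numpy as np
def ray(m,uv,z):
    """pixels -> world points on plane z"""
    K,D,T=np.array(m["mtx"]),np.array(m["dist_coeffs"]),np.array(m["T"])
    n=cv2.undistortPoints(np.array(uv,float).reshape(-1,1,2),K,D).reshape(-1,2)
    d=np.c_[n[:,0],-n[:,1],-np.ones(len(n))]@T[:3,:3].T;o=T[:3,3]
    return o+d*((z-o[2])/d[:,2])[:,None]
def proj(m,P):
    K,D,T=np.array(m["mtx"]),np.array(m["dist_coeffs"]),np.array(m["T"])
    c=(np.atleast_2d(P)-T[:3,3])@T[:3,:3]
    return cv2.projectPoints(c*[1,-1,-1],np.zeros(3),np.zeros(3),K,D)[0].reshape(-1,2)
def box2w(c,yaw,P):
    a=np.array([[np.cos(yaw),-np.sin(yaw)],[np.sin(yaw),np.cos(yaw)]])
    P=np.atleast_2d(P);return np.c_[P[:,:2]@a.T+c,P[:,2]]
E
python3 - <<'E'
from h import *
m=camera_model("top")
print(ray(m,[(235,240),(350,268),(340,317),(222,287)],.05).round(4).tolist())
p=cv2.imread("pics/top0.png");c=p[215:335,205:385]
cv2.imwrite("pics/top0c.png",cv2.resize(c,None,fx=4.4,fy=4.4,interpolation=cv2.INTER_CUBIC))
q=cv2.imread("pics/side0.png")[225:345,220:385]
cv2.imwrite("pics/side0c.png",cv2.resize(q,None,fx=4.8,fy=4.8,interpolation=cv2.INTER_CUBIC))
E
```

```text
[[0.5554, 0.2559, 0.05], [0.5043, 0.0444, 0.05], [0.4153, 0.0635, 0.05], [0.4691, 0.2772, 0.05]]
```

View pics/top0c.png

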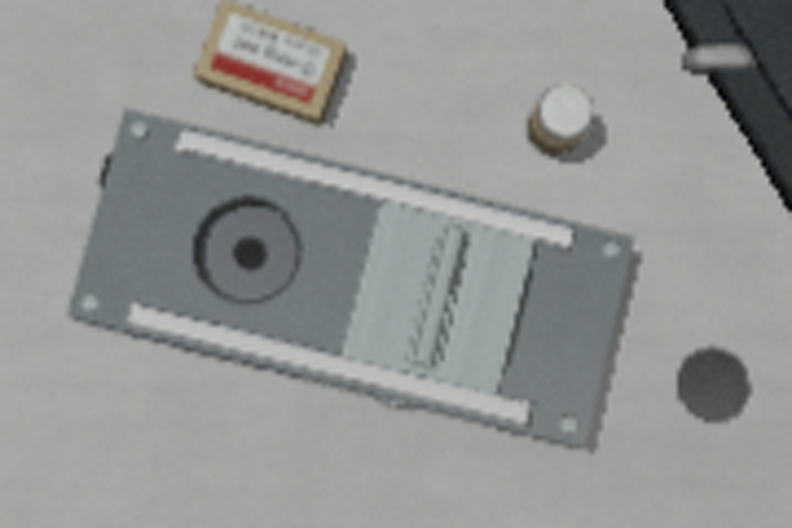

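View pics/side0c.png

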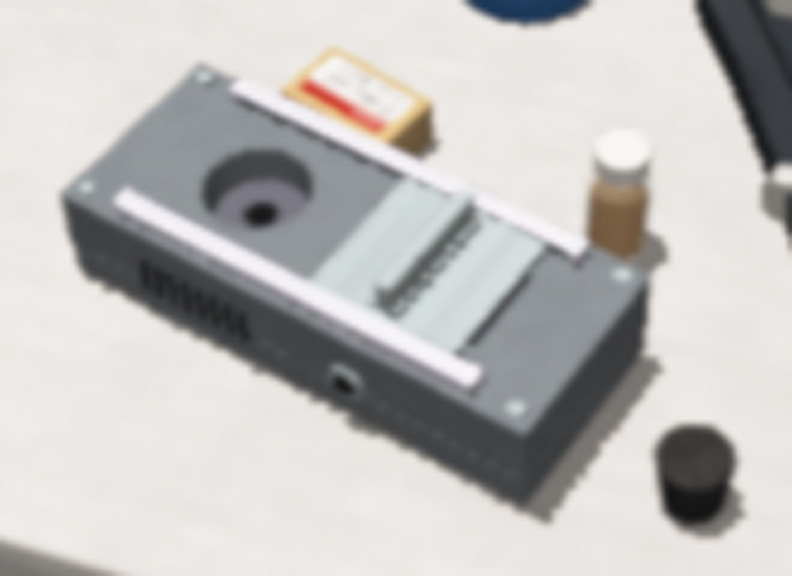

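The crops show box-top corners at top crop (124,110), (634,238), (594,450), (71,318), and the plate's left and right edge middles at (363,280) and (516,315). In the side crop the corners are at (202,66), (646,277), (523,432), (65,197).

```bash
python3 - <<'E'
from h import *
from scipy.optimize import least_squares
loc=np.array([[.045,.11],[.045,-.11],[-.045,-.11],[-.045,.11]])
for n,cr,f,off in(("top",[(124,110),(634,238),(594,450),(71,318)],4.4,(205,215)),("side",[(202,66),(646,277),(523,432),(65,197)],4.8,(220,225))):
    m=camera_model(n);W=ray(m,np.array(cr)/f+off,.05)
    r=least_squares(lambda v:(box2w(v[:2],v[2],np.c_[loc,[.05]*4])-W)[:,:2].ravel(),[.48,.16,.2])
    print(n,r.x.round(4),(r.fun*1e3).round(1))
    if n=="top":
        c,y=r.x[:2],r.x[2];P=ray(m,np.array([(363,280),(516,315)])/f+off,.054)
        print("plate edges box xy",((P[:,:2]-c)@np.array([[np.cos(y),-np.sin(y)],[np.sin(y),np.cos(y)]])).round(4))
        for nm,uv,z in(("vial",(563,112),.06),("gasket",(270,65),.024),("stopper",(713,385),.028)):
            print(nm,ray(m,[np.array(uv)/f+off],z).round(3))
E
```

```text
top [ 0.4853  0.1619 -0.2395] [-0.3 -1.1  0.6 -1.7  0.7  2.2 -1.   0.7]
plate edges box xy [[-0.0003 -0.0032]
 [ 0.0008 -0.068 ]]
vial [[0.554 0.076 0.06 ]]
gasket [[0.579 0.2   0.024]]
stopper [[0.442 0.011 0.028]]
side [ 0.4851  0.1621 -0.2448] [ 1.3  1.5  1.2 -2.4 -2.2 -2.  -0.3  2.9]
```

```bash
python3 -m crank '[{"dx":-60,"dy":-40,"roll":-0.3,"claw":0},{"dx":-120,"dy":-76,"roll":-0.6,"claw":0},{"dx":-180,"dy":-114,"roll":-0.9,"claw":0},{"dx":-240,"dy":-152,"roll":-1.2,"claw":0},{"dx":-300,"dy":-190,"roll":-1.6,"claw":0},{"dx":-350,"dy":-222,"dz":20,"roll":-1.6,"claw":0},{"dx":-393,"dy":-247,"dz":60,"roll":-1.6,"claw":0},{"dx":-393,"dy":-247,"dz":80,"roll":-1.6,"claw":0},{"dx":-393,"dy":-247,"dz":80,"roll":-1.6,"claw":0},{"dx":-393,"dy":-247,"dz":80,"roll":-1.6,"claw":0},{"dx":-393,"dy":-247,"dz":80,"roll":-1.6,"claw":0},{"dx":-393,"dy":-247,"dz":80,"roll":-1.6,"claw":0}]' 30
cat >> h.py <<'E'
C=np.array([.4852,.162]);YAW=-.241
def inbox(p):
    a=np.array([[np.cos(YAW),-np.sin(YAW)],[np.sin(YAW),np.cos(YAW)]])
    return (np.asarray(p)[:2]-C)@a*1e3
def where():
    s=read_state();q=s["tcp_rot"];from scipy.spatial.transform import Rotation as R
    y=R.from_quat(q).as_matrix()[:,1]
    print("t",s["t"],"box mm",inbox(s["ee_pos"]).round(1),"z",round(s["ee_pos"][2]*1e3,1),"tool y ang-boxy deg",round(np.degrees(np.arctan2(y[1],y[0])-YAW)-90,2),"F",s["ft_force"].round(2),"Fbox",(inbox(np.r_[C+s["ft_force"][:2]])/1e3).round(2),"w",s["gripper_width"])
E
python3 - <<'E'
from h import *
where();m=camera_model("wrist");p,d=get_image("wrist");cv2.imwrite("pics/w1.png",p[:,:,::-1])
P=box2w(C,YAW,[[.045,.11,.05],[.045,-.11,.05],[-.045,-.11,.05],[-.045,.11,.05],[0,-.0025,.054],[0,-.0685,.054]])
print(proj(m,P).round(0).tolist())
E
```

```text
t 0.1 box mm [-347.   244.5] z 230.7 tool y ang-boxy deg -9.38 F [-0.25  0.12 -0.21] Fbox [-0.27  0.05] w 0.08553189543415787
[[252.0, 572.0], [59.0, 594.0], [29.0, 535.0], [234.0, 510.0], [139.0, 558.0], [79.0, 565.0]]schema error: expected keys claw, dx, dy, dz, roll
```

View pics/w1.png

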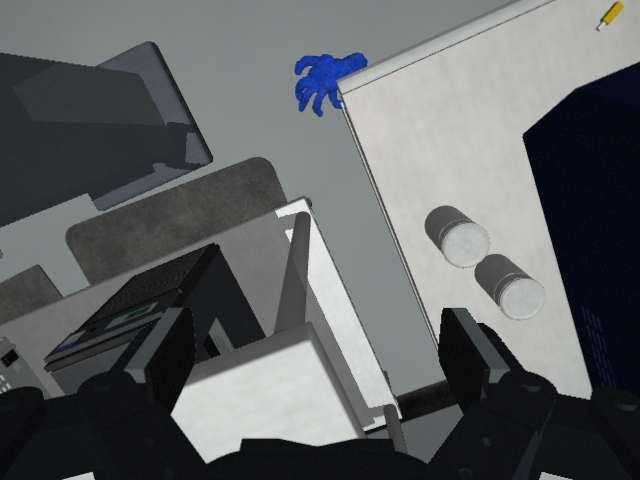

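The move was refused because every row needs all five keys. The wrist view still shows the start pose, with the floor and the side table. I'll resend with full rows.

```bash
python3 -m crank '[{"dx":-60,"dy":-40,"dz":0,"roll":-0.3,"claw":0},{"dx":-120,"dy":-76,"dz":0,"roll":-0.6,"claw":0},{"dx":-180,"dy":-114,"dz":0,"roll":-0.9,"claw":0},{"dx":-240,"dy":-152,"dz":0,"roll":-1.2,"claw":0},{"dx":-300,"dy":-190,"dz":0,"roll":-1.6,"claw":0},{"dx":-350,"dy":-222,"dz":20,"roll":-1.6,"claw":0},{"dx":-393,"dy":-247,"dz":60,"roll":-1.6,"claw":0},{"dx":-393,"dy":-247,"dz":80,"roll":-1.6,"claw":0},{"dx":-393,"dy":-247,"dz":80,"roll":-1.6,"claw":0},{"dx":-393,"dy":-247,"dz":80,"roll":-1.6,"claw":0},{"dx":-393,"dy":-247,"dz":80,"roll":-1.6,"claw":0},{"dx":-393,"dy":-247,"dz":80,"roll":-1.6,"claw":0}]' 30
python3 - <<'E'
from h import *
where();m=camera_model("wrist");p,d=get_image("wrist");cv2.imwrite("pics/w2.png",p[:,:,::-1])
P=box2w(C,YAW,[[.045,.11,.05],[.045,-.11,.05],[-.045,-.11,.05],[-.045,.11,.05],[0,-.0025,.054],[0,-.0685,.054]])
print(proj(m,P).round(0).tolist())
E
```

```text
t: 1.65
ee_pos: [0.4708, 0.1017, 0.1523]
tcp_rot: [0.118, 0.993, 0.0, 0.001]
ft_force: [0.7, -1.0, -0.0]
gripper_width: 0.0001
gripper_force: 0.0
t 1.65 box mm [  0.4 -62. ] z 152.3 tool y ang-boxy deg 0.31 F [ 0.7  -1.05 -0.  ] Fbox [ 0.93 -0.85] w 7.633452637688468e-05
[[581.0, 301.0], [240.0, 299.0], [232.0, 158.0], [612.0, 160.0], [414.0, 235.0], [304.0, 235.0]]
```

View pics/w2.png

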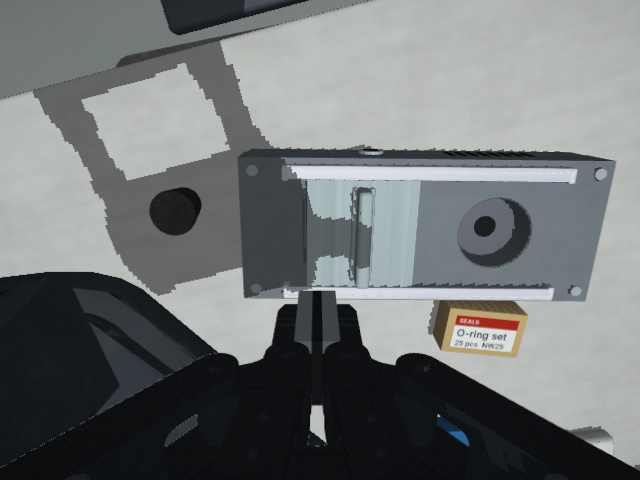

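The wrist view shows the box corners within about 4 px of my prediction, and the ridge at (370,237). The fit is good to about 2 mm. Next I'll descend behind the ridge and push.

```bash
python3 -m crank '[{"dx":0,"dy":0,"dz":40,"roll":0,"claw":0},{"dx":0,"dy":0,"dz":75,"roll":0,"claw":0},{"dx":0,"dy":0,"dz":85,"roll":0,"claw":0},{"dx":0,"dy":0,"dz":91,"roll":0,"claw":0},{"dx":0,"dy":0,"dz":91,"roll":0,"claw":0}]'
python3 -c "from h import *;where()"
python3 -m crank '[{"dx":0,"dy":5,"dz":0,"roll":0,"claw":0},{"dx":0,"dy":10,"dz":0,"roll":0,"claw":0},{"dx":0,"dy":16,"dz":0,"roll":0,"claw":0},{"dx":0,"dy":22,"dz":0,"roll":0,"claw":0},{"dx":0,"dy":30,"dz":0,"roll":0,"claw":0},{"dx":0,"dy":38,"dz":0,"roll":0,"claw":0},{"dx":0,"dy":46,"dz":0,"roll":0,"claw":0},{"dx":0,"dy":54,"dz":0,"roll":0,"claw":0},{"dx":0,"dy":62,"dz":0,"roll":0,"claw":0},{"dx":0,"dy":70,"dz":0,"roll":0,"claw":0},{"dx":0,"dy":76,"dz":0,"roll":0,"claw":0}]'
python3 - <<'E'
from h import *
where()
for n in("wrist","top"):
    p,d=get_image(n);cv2.imwrite(f"pics/{n}3.png",p[:,:,::-1])
E
```

```text
t: 2.33
ee_pos: [0.4713, 0.1009, 0.061]
tcp_rot: [0.118, 0.993, 0.0, 0.001]
ft_force: [0.5, 0.1, 0.7]
gripper_width: 0.0001
gripper_force: 0.0
t 2.325 box mm [  1.1 -62.6] z 61.0 tool y ang-boxy deg 0.23 F [0.49 0.07 0.65] Fbox [0.46 0.18] w 6.512289629905656e-05
t: 3.7
ee_pos: [0.4886, 0.1752, 0.0602]
tcp_rot: [0.118, 0.993, 0.0, -0.0]
ft_force: [1.3, -1.8, 1.8]
gripper_width: 0.0
gripper_force: 1.0
t 3.7 box mm [ 0.2 13.6] z 60.2 tool y ang-boxy deg 0.23 F [ 1.31 -1.82  1.84] Fbox [ 1.71 -1.45] w 2.09561427668193e-05
```

View pics/wrist3.png

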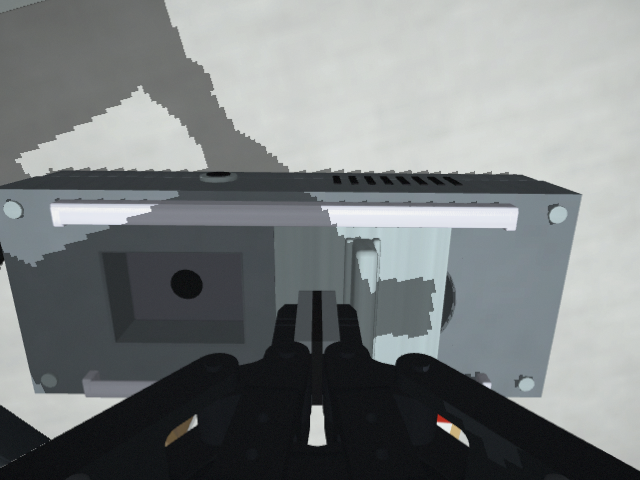

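The wrist view shows the reset well uncovered (centre about (175,295)). The plate's left edge is at x≈275 and its right edge at x≈445, with a sliver of the test well at (450,300), so about 12 mm is left. I'll push on, watching the force.

```bash
python3 -m crank '[{"dx":0,"dy":3,"dz":0,"roll":0,"claw":0},{"dx":0,"dy":6,"dz":0,"roll":0,"claw":0},{"dx":0,"dy":8,"dz":0,"roll":0,"claw":0},{"dx":0,"dy":9,"dz":0,"roll":0,"claw":0}]'
python3 -c "from h import *;where()"
python3 -m crank '[{"dx":0,"dy":1,"dz":0,"roll":0,"claw":0},{"dx":0,"dy":2,"dz":0,"roll":0,"claw":0},{"dx":0,"dy":2,"dz":0,"roll":0,"claw":0}]'
python3 -c "from h import *;where()"
```

```text
t: 4.3
ee_pos: [0.4904, 0.1835, 0.0602]
tcp_rot: [0.118, 0.993, -0.0, -0.0]
ft_force: [-0.6, -1.8, -0.1]
gripper_width: 0.0004
gripper_force: 0.6
t 4.3 box mm [-0.1 22.1] z 60.2 tool y ang-boxy deg 0.22 F [-0.55 -1.77 -0.11] Fbox [-0.12 -1.85] w 0.00039285030147792496
t: 4.68
ee_pos: [0.4912, 0.1855, 0.0603]
tcp_rot: [0.118, 0.993, 0.0, 0.0]
ft_force: [-0.3, -0.7, 0.1]
gripper_width: 0.0002
gripper_force: 0.5
t 4.675 box mm [ 0.2 24.2] z 60.3 tool y ang-boxy deg 0.22 F [-0.28 -0.74  0.07] Fbox [-0.09 -0.79] w 0.0002094877025926343
```

```bash
for i in 1 2; do python3 -m crank '[{"dx":0,"dy":1,"dz":0,"roll":0,"claw":0},{"dx":0,"dy":1.5,"dz":0,"roll":0,"claw":0}]' >/dev/null; python3 -c "from h import *;where()"; done
```

```text
t 4.925 box mm [ 0.2 25.6] z 60.3 tool y ang-boxy deg 0.21 F [-0.7  -1.26 -0.03] Fbox [-0.38 -1.39] w 0.0001157800949069819
t 5.175 box mm [ 0.2 27.2] z 60.3 tool y ang-boxy deg 0.21 F [-0.98 -0.15  0.02] Fbox [-0.92 -0.38] w 0.00010425517904304832
```

```bash
python3 -m crank '[{"dx":0,"dy":1,"dz":0,"roll":0,"claw":0},{"dx":0,"dy":1.5,"dz":0,"roll":0,"claw":0},{"dx":0,"dy":1.5,"dz":0,"roll":0,"claw":0}]' >/dev/null; python3 -c "from h import *;where()"
python3 -m crank '[{"dx":0,"dy":1,"dz":0,"roll":0,"claw":0},{"dx":0,"dy":1.5,"dz":0,"roll":0,"claw":0},{"dx":0,"dy":1.5,"dz":0,"roll":0,"claw":0}]' >/dev/null
python3 - <<'E'
from h import *
where();m=camera_model("wrist");p,d=get_image("wrist");cv2.imwrite("pics/w4.png",p[:,:,::-1])
P=box2w(C,YAW,[[.045,.11,.05],[.045,-.11,.05],[-.045,-.11,.05],[-.045,.11,.05],[-.02,.012,.054],[-.02,.078,.054],[-.029,.041,.07],[-.029,.049,.07]])
print(proj(m,P).round(0).tolist())
E
```

```text
t 5.55 box mm [ 0.2 28.7] z 60.3 tool y ang-boxy deg 0.22 F [-0.3  -1.71  0.05] Fbox [ 0.11 -1.73] w -0.0001678108577108461
t 5.925 box mm [ 0.2 30. ] z 60.3 tool y ang-boxy deg 0.22 F [-1.24 -2.1   0.57] Fbox [-0.7  -2.34] w -9.87674522727994e-05
[[498.0, 397.0], [-8.0, 394.0], [-63.0, 190.0], [530.0, 193.0], [266.0, 259.0], [441.0, 260.0], [346.0, 251.0], [370.0, 251.0]]
```

View pics/w4.png

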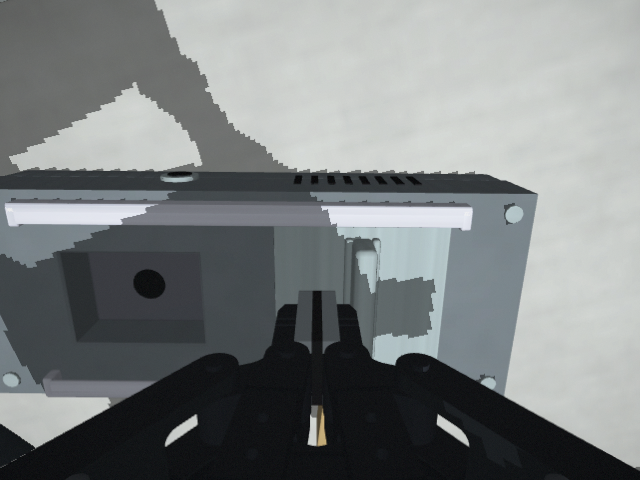

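The wrist view shows the plate's right edge at x=449 against the box corner at x=536. I predicted 441 and 530 for fully open, and the box is unmoved, so the shutter is open to within about 1 mm. One more millimetre should bring it against the stop.

```bash
python3 -m crank '[{"dx":0,"dy":0.7,"dz":0,"roll":0,"claw":0},{"dx":0,"dy":1.2,"dz":0,"roll":0,"claw":0},{"dx":0,"dy":1.2,"dz":0,"roll":0,"claw":0}]' >/dev/null; python3 -c "from h import *;where()"
```

```text
t 6.35 box mm [ 0.1 30.3] z 60.2 tool y ang-boxy deg 0.23 F [-1.18 -7.35  0.99] Fbox [ 0.61 -7.42] w 0.00041279050196339285
```

The force of 7.4 N shows the stop has been reached. Now back off, lift, and go over the reset well.

```bash
sed -i 's/\[.4852,.162\]/[.4857,.1641]/' h.py
python3 -m crank '[{"dx":0,"dy":-4,"dz":0,"roll":0,"claw":0},{"dx":0,"dy":-15,"dz":-12,"roll":0,"claw":0},{"dx":0,"dy":-40,"dz":-15,"roll":0,"claw":0},{"dx":0,"dy":-65,"dz":-15,"roll":0,"claw":0},{"dx":0,"dy":-73,"dz":-15,"roll":0,"claw":0},{"dx":0,"dy":-73,"dz":-15,"roll":0,"claw":0},{"dx":0,"dy":-73,"dz":5,"roll":0,"claw":0},{"dx":0,"dy":-73,"dz":18,"roll":0,"claw":0},{"dx":0,"dy":-73,"dz":23,"roll":0,"claw":0},{"dx":0,"dy":-73,"dz":23,"roll":0,"claw":0}]' ; python3 -c "from h import *;where()"
```

```text
t: 7.6
ee_pos: [0.4756, 0.1217, 0.0371]
tcp_rot: [0.118, 0.993, -0.0, -0.0]
ft_force: [0.2, -0.2, -0.1]
gripper_width: -0.0004
gripper_force: 0.0
t 7.6 box mm [  0.4 -43.6] z 37.1 tool y ang-boxy deg 0.23 F [ 0.21 -0.17 -0.06] Fbox [ 0.24 -0.12] w -0.0003912017731239097
```

```bash
python3 -m crank '[{"dx":0,"dy":0,"dz":3,"roll":0,"claw":0},{"dx":0,"dy":0,"dz":6,"roll":0,"claw":0},{"dx":0,"dy":0,"dz":8,"roll":0,"claw":0},{"dx":0,"dy":0,"dz":9.5,"roll":0,"claw":0},{"dx":0,"dy":0,"dz":9.5,"roll":0,"claw":0}]' >/dev/null; python3 -c "from h import *;where()"
```

```text
t 8.225 box mm [  0.9 -43.6] z 28.1 tool y ang-boxy deg 0.22 F [0.41 0.98 4.97] Fbox [0.16 1.05] w 4.7134041532411346e-05
```

```bash
python3 -m crank '[{"dx":0,"dy":0,"dz":0.7,"roll":0,"claw":0},{"dx":0,"dy":0,"dz":1.3,"roll":0,"claw":0},{"dx":0,"dy":0,"dz":1.3,"roll":0,"claw":0}]' >/dev/null; python3 -c "from h import *;where()"
```

```text
t 8.6 box mm [  1.  -43.6] z 27.8 tool y ang-boxy deg 0.22 F [-3.04  0.95 16.09] Fbox [-3.18  0.19] w 0.0002203174417692059
```

The key is on its stop at 16 N. Hold, release, and rise over the ridge.

```bash
python3 -m crank '[{"dx":0,"dy":0,"dz":0,"roll":0,"claw":0},{"dx":0,"dy":0,"dz":0,"roll":0,"claw":0},{"dx":0,"dy":0,"dz":0,"roll":0,"claw":0},{"dx":0,"dy":0,"dz":0,"roll":0,"claw":0},{"dx":0,"dy":0,"dz":0,"roll":0,"claw":0},{"dx":0,"dy":0,"dz":0,"roll":0,"claw":0},{"dx":0,"dy":0,"dz":-4,"roll":0,"claw":0},{"dx":0,"dy":0,"dz":-9,"roll":0,"claw":0},{"dx":0,"dy":0,"dz":-30,"roll":0,"claw":0},{"dx":0,"dy":0,"dz":-60,"roll":0,"claw":0},{"dx":0,"dy":0,"dz":-70,"roll":0,"claw":0},{"dx":0,"dy":0,"dz":-70,"roll":0,"claw":0}]' >/dev/null
python3 - <<'E'
from h import *
where();m=camera_model("wrist");p,d=get_image("wrist");cv2.imwrite("pics/w5.png",p[:,:,::-1])
E
```

```text
t 10.1 box mm [  0.5 -43.9] z 96.5 tool y ang-boxy deg 0.22 F [ 0.04 -0.02  0.08] Fbox [ 0.04 -0.01] w -0.0001986092615640959
```

View pics/w5.png

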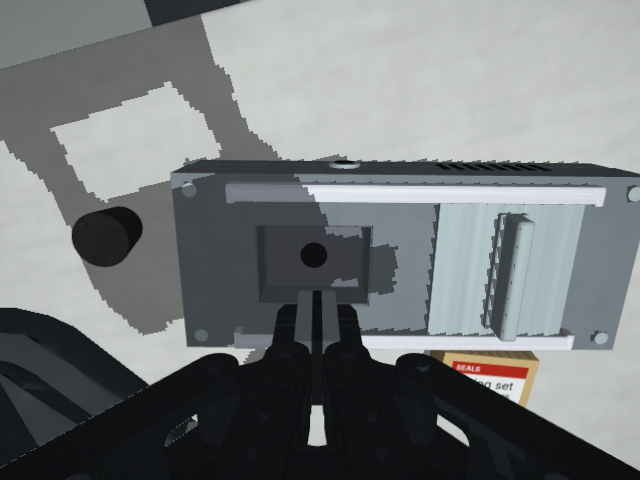

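The wrist view shows the reset well open at (315,260) with the key free, and the shutter at its left end with the ridge at (515,275). Next I'll cross over the ridge and descend on its far side.

```bash
python3 -m crank '[{"dx":0,"dy":40,"dz":0,"roll":0,"claw":0},{"dx":0,"dy":90,"dz":0,"roll":0,"claw":0},{"dx":0,"dy":117,"dz":0,"roll":0,"claw":0},{"dx":0,"dy":117,"dz":0,"roll":0,"claw":0},{"dx":0,"dy":117,"dz":20,"roll":0,"claw":0},{"dx":0,"dy":117,"dz":32,"roll":0,"claw":0},{"dx":0,"dy":117,"dz":36,"roll":0,"claw":0},{"dx":0,"dy":117,"dz":36,"roll":0,"claw":0}]' >/dev/null; python3 -c "from h import *;where()"
```

```text
t 11.15 box mm [ 0.1 72.7] z 60.3 tool y ang-boxy deg 0.18 F [-0.27  0.11 -0.17] Fbox [-0.29  0.04] w -0.00022012770189627277
```

```bash
python3 -m crank '[{"dx":0,"dy":-5,"dz":0,"roll":0,"claw":0},{"dx":0,"dy":-11,"dz":0,"roll":0,"claw":0},{"dx":0,"dy":-20,"dz":0,"roll":0,"claw":0},{"dx":0,"dy":-30,"dz":0,"roll":0,"claw":0},{"dx":0,"dy":-40,"dz":0,"roll":0,"claw":0},{"dx":0,"dy":-50,"dz":0,"roll":0,"claw":0},{"dx":0,"dy":-60,"dz":0,"roll":0,"claw":0},{"dx":0,"dy":-70,"dz":0,"roll":0,"claw":0},{"dx":0,"dy":-80,"dz":0,"roll":0,"claw":0},{"dx":0,"dy":-88,"dz":0,"roll":0,"claw":0},{"dx":0,"dy":-95,"dz":0,"roll":0,"claw":0},{"dx":0,"dy":-96,"dz":0,"roll":0,"claw":0}]' >/dev/null; python3 -c "from h import *;where()"
python3 -m crank '[{"dx":0,"dy":-1.5,"dz":0,"roll":0,"claw":0},{"dx":0,"dy":-3,"dz":0,"roll":0,"claw":0},{"dx":0,"dy":-3,"dz":0,"roll":0,"claw":0}]' >/dev/null; python3 -c "from h import *;where()"
```

```text
t 12.65 box mm [  0.4 -23.3] z 60.4 tool y ang-boxy deg 0.18 F [-1.72  2.42  1.42] Fbox [-2.25  1.94] w -4.704543723290354e-05
t 13.025 box mm [  0.4 -25.9] z 60.5 tool y ang-boxy deg 0.23 F [-1.24  0.57  0.58] Fbox [-1.34  0.26] w -8.855813712950272e-06
```

```bash
python3 -m crank '[{"dx":0,"dy":-0.8,"dz":0,"roll":0,"claw":0},{"dx":0,"dy":-1.5,"dz":0,"roll":0,"claw":0},{"dx":0,"dy":-1.5,"dz":0,"roll":0,"claw":0}]' >/dev/null; python3 -c "from h import *;where()"
python3 -m crank '[{"dx":0,"dy":-0.6,"dz":0,"roll":0,"claw":0},{"dx":0,"dy":-1,"dz":0,"roll":0,"claw":0},{"dx":0,"dy":-1,"dz":0,"roll":0,"claw":0}]' >/dev/null; python3 -c "from h import *;where()"
```

```text
t 13.4 box mm [  0.4 -27.4] z 60.5 tool y ang-boxy deg 0.22 F [-0.73  1.99  0.41] Fbox [-1.19  1.76] w -7.523286140779536e-05
t 13.775 box mm [  0.4 -28.4] z 60.5 tool y ang-boxy deg 0.21 F [-1.26  1.56  0.32] Fbox [-1.6   1.22] w -0.00024687850085191844
```

```bash
python3 -m crank '[{"dx":0,"dy":-0.6,"dz":0,"roll":0,"claw":0},{"dx":0,"dy":-1,"dz":0,"roll":0,"claw":0},{"dx":0,"dy":-1,"dz":0,"roll":0,"claw":0}]' >/dev/null; python3 -c "from h import *;where()"

```

```text
t 14.15 box mm [  0.4 -29.2] z 60.5 tool y ang-boxy deg 0.21 F [-1.01  4.03  0.01] Fbox [-1.95  3.67] w -0.00024974927908885696
```

```bash
python3 -m crank '[{"dx":0,"dy":-0.5,"dz":0,"roll":0,"claw":0},{"dx":0,"dy":-0.5,"dz":0,"roll":0,"claw":0}]' >/dev/null; python3 -c "from h import *;where()"

```

```text
t 14.4 box mm [  0.4 -29.3] z 60.5 tool y ang-boxy deg 0.2 F [-0.73  6.13 -0.32] Fbox [-2.17  5.78] w -5.797206198569059e-05
```

The shutter is on the shut stop. Back off, lift, and check.

```bash
python3 -m crank '[{"dx":0,"dy":4,"dz":0,"roll":0,"claw":0},{"dx":0,"dy":6,"dz":-15,"roll":0,"claw":0},{"dx":0,"dy":6,"dz":-50,"roll":0,"claw":0},{"dx":0,"dy":6,"dz":-100,"roll":0,"claw":0},{"dx":0,"dy":6,"dz":-120,"roll":0,"claw":0},{"dx":0,"dy":6,"dz":-120,"roll":0,"claw":0}]'
python3 - <<'E'
from h import *
where()
p,d=get_image("wrist");q,d=get_image("top")
a=cv2.resize(p[:,:,::-1],(400,300));b=cv2.resize(q[215:335,205:385,::-1],(400,300))
cv2.imwrite("pics/end.png",np.hstack([a,b]))
E
```

```text
t: 15.15
ee_pos: [0.4814, 0.1407, 0.1819]
tcp_rot: [0.118, 0.993, 0.0, 0.002]
ft_force: [0.9, -0.4, 0.4]
gripper_width: 0.0002
gripper_force: 0.0
t 15.15 box mm [  1.4 -23.8] z 181.9 tool y ang-boxy deg 0.21 F [ 0.92 -0.43  0.35] Fbox [ 1.  -0.2] w 0.00021443544764152833
```

View pics/end.png

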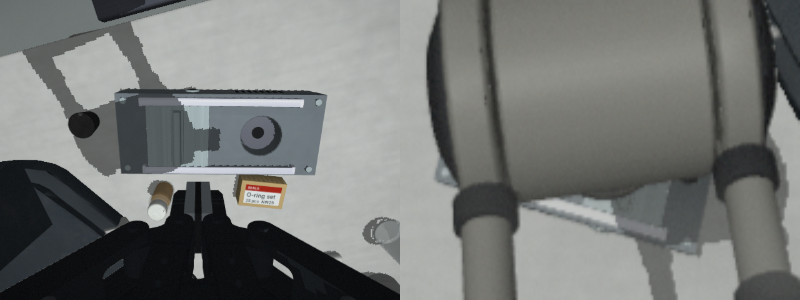

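The wrist half of the picture shows the shutter shut at the right end (plate x≈147–208, ridge about 178), with the test well uncovered at (260,134). The stopper, vial and gasket box are still in place, and the robot is clear.

```bash
python3 -c "from bench import *;print(sign_off())"
```

```text
the job is handed in; nothing more can be done
None
```

The job is done and handed in at about 15 s: I pushed the shutter open to its stop, held the reset key on its stop for about a second and released it, then pushed the shutter shut to its stop; the test key was not pressed, and the box and the things beside it looked unmoved in the last picture.

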